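# Unlock the slicer disc: open the guard door, hold the index plunger up

### The job

I want to turn the slicing disc of this slicer by hand, but its locking pin is in. Swing the slicer's white guard door wide open by the black bar on its top, to about a right angle, and leave it open; then take the red knob and pull the spring-loaded pin all the way up, clear of its hole in the disc. Finish holding the knob up there, do not let go, and leave the glass beside the slicer and the salt shaker standing where they are.

Things in the scene. Friction and masses are not known exactly. Their poses are not given: they have to be found in the camera images.
- slicer: countertop slicer, fixed, 220 x 180 mm, 122 mm high (dial on top 138). Origin: underside centre, on the worktop; x to its back, y to its left, z up. White motor housing at x = 0 to 111 mm; in front (x = -95 to 0) a bay with a steel disc 90 mm wide and the plunger, covered by the guard door while shut; once open, the bay is free from above, in front and on its right.
- door (a joint): opening of the guard door, rad: 0 shut, up to 1.7, starts at 0 to 0.2. White hood (clear front window, top, two sides) 95 mm deep, 170 wide, top 124 mm above the worktop. Turns about the vertical line through point door_hinge at its left: seen from above it opens clockwise, free right edge coming to the front, then left. No spring or catch; light friction (0.1 Nm) keeps it where it is left.
- door_handle (a point): middle of the black bar handle on top of the door: round bar 12 mm thick, 70 mm long between posts, axis 40 mm above the door's top (164 mm above the worktop). The bar runs along this frame's y; the frame turns with the door and is parallel to the slicer's when shut. From the hinge line it lies at (-50, -125) mm with the door shut, 135 mm away.
- door_hinge (a point): point on the vertical hinge line at the height of the door's top; fixed to the slicer, axes as the slicer's.
- plunger (a joint): height of the spring plunger in m: 0 = pin fully down in its seat hole, 0.020 = against its upper stop. A spring pulls it down with about 5 N at 0 and 11 N at 0.020, so it snaps back when let go. The pin reaches 8 mm deep into the disc.
- knob_mid (a point): middle of the red plastic knob on top of the plunger (upright, 26 mm diameter, 31 mm tall), 98 mm above the worktop with the plunger down, at (-49, -17) mm in the slicer's frame; goes up with the plunger. Grip here. Below the knob: a steel sleeve 19 mm wide and a fixed arm 24 mm wide, its top 67 mm above the worktop, running back to the housing along the slicer's x.
- seat_hole (a point): mouth of the seat hole in the top of the disc, under the pin, 40 mm above the worktop.
- tea_glass: loose clear glass, 78 mm wide, 92 mm high, behind the slicer to its left; origin at the centre of its underside. Not to be disturbed.
- salt_shaker: loose salt shaker, 44 mm wide, 90 mm high, in front of the slicer to its right; origin at the centre of its underside. Not to be disturbed.

How it is judged:
On the way, in this order (a step that is already met when the one before it is completed fails the run):
1. the guard door is wide open with the pin still down (value of joint door above 1.2 rad and value of joint plunger below 0.004 m), for 0.2 s.
2. the plunger is pulled all the way up by the knob (value of joint plunger above 0.016 m and contact force between the fingers and plunger above 3 N), for 0.3 s.
At the end, for the whole second after the job is handed in: The fingers hold the red knob (more than 3 N of contact) with the plunger pulled at least 16 mm of its 20 mm up, the pin clear of the hole, and the guard door is still open by more than 1.2 rad (all of step 2 and value of joint door above 1.2 rad); the arm keeps its last pose, push and grip.
It fails at once if the glass or the salt shaker is disturbed (moved by more than 25 mm or tipped) (distance of any of tea_glass, salt_shaker from where it was at the start of the episode above 0.025 m or angle between any of tea_glass, salt_shaker's own z axis and vertical above 0.3 rad).
It also fails if it takes over 48 s, if anything falls off the work surface, if the arm or the gripper's body presses on something with over 40 N, if the wrist force passes 120 N, or if a joint passes its speed limit or range.

### The arm

A 7-joint arm with a two-finger parallel gripper is mounted at the origin on a cart in front of the work surface, level with it; the furniture and walls round the work are solid. World frame = base frame: x ahead of the robot, y to its left, z up, the work surface at z = 0. Lengths are in m, angles in rad, forces in N, time in s.
With the tool pointing down it reaches from about 0.4 to 0.85 m from the base axis. Payload 10.4 kg.
Tool frame: the origin (TCP) lies at the centre of the arm's flange, where the gripper is bolted on; the fingertips stand 182 mm ahead of it and the grasp point (between the pads) lies r.grasp_offset ahead of it (r.grasp_offset is the distance from the TCP to the grasp point, in m); z points along the fingers, y is the line along which they close (so a half turn about z gives the same grasp; the last joint's range is limited). The gripper opens to 87 mm and grips with 3 to 60 N. Pads are 19 mm wide; open, the fingers measure 117 mm over their backs; the gripper's body (75 mm by 190 mm) begins 51 mm behind the grasp point.
Start: joints at [-1.164, 0.332, -0.065, 1.46, 0.022, 1.35, -0.088], TCP at [0.26, 0.568, 0.405] pointing down, gripper open.
Joint ranges: [-2.6, 2.6], [-0.5, 2.12], [-1.47, 1.34], [0.16, 2.42], [-1.27, 4.41], [0.06, 2.06], [-2.6, 2.6]. Speed limits (rad/s): [2.22, 2.22, 2.79, 2.79, 3.14, 3.14, 3.14].

### API

Orientations are given as a unit quaternion [x, y, z, w].
In Python, from bench import status, vision, job, spotter, r gives the robot as it stands. The module is installed in compiled form; this text tells all that it offers.
- The arm moves only by the tool play_rows, never from a script. Its argument "series" is a list of rows, each a list of 6 numbers: the shift along the tool's x, y, z each as a share of 150 mm, from -1 to 1, then the turn, a rotation vector about the tool's x, y, z each as a share of 30 degrees, from -1 to 1. In form: [[x, y, z, ax, ay, az], ...]. A call has 1 to 5 rows; each row is the pose to reach, as a shift and turn from the pose commanded when the call began, along the tool's axes at that moment; what a row does not reach only later rows make up. A row lasts 1/10 s, in which the tool goes at most 50 mm and 8.59 degrees, less where a joint would pass 70% of its speed; a pose out of reach is approached as far as the arm can. A call with a number of a shift or a turn outside -1 to 1 is refused whole. A call with a gripper value outside its range is refused whole. "fingers" is the opening, from -1 (shut) to 1 (fully open), set as the call begins (left out, the last holds). The fingers move at their own pace and stop on an object; "squeeze" is the grip in N (left out, the last holds). Time passes only in rows, so rows that repeat a pose let the fingers close. It gives the time, the measured TCP pose, the force, the opening and the grip force at its end, in the units of the state.
- status.read_state(): the state, without advancing time (a new reading comes with each control period).
- vision.camera(name): name is "side" or "top" or "wrist"; returns the picture (384x512x3 uint8, blue, green, red); there is no depth.
- vision.calibration(name): a dict with "fx", "fy", "cx", "cy" (pixels), "D" ([k1, k2, p1, p2, k3] as OpenCV has them; the pictures are not rectified), "rvec" (rotation vector, rad) and "tvec" (3), from world to camera coordinates, as OpenCV has them; the wrist camera has in their place "T_tool_cam" (4x4, takes a point from camera to tool coordinates, whose origin is the TCP and whose axes are the flange's). Camera axes: x right, y down, z forward; pixel columns grow to the right and rows downward; lengths in m; the calibration is good to about 2 mm. A picture is of the moment at which its call begins: read the wrist's pose just before it. calibration takes no time and is no camera call.
- job.close_job(): hands the job in; it is judged then, once.
Trained networks look in the newest picture that a camera, given by its name, has taken for a name from the list of things; names that differ only in an ending like _2 or _b are one class to them, and where a whole thing is asked for, a point or a joint stands for the part that bears it (a point fixed in the world has none). Each returns a list of dicts, best first, with "conf" (0 to 1); they miss things now and then, are a little off and sometimes report something else, mostly with a low value. They report only what shows in the picture. A call takes as long as a camera call.
- spotter.boxes_of(camera, name): "point" ([x, y, z] in m, in world coordinates, good to about 4 mm: the middle of the surface that is visible of it).
- spotter.regions_of(camera, name): "pixels" (384x512 bool, what is visible of it).
The state is a dict: "time": time; "joint_positions": joint angles; "joint_vel": joint speeds; "joint_torque": joint torques, N m; "ee_pos": TCP position; "eef_rot": TCP orientation; "ft_force": force on the tool from outside, world axes, zero at the start; "torque": the same for the moment, N m; "width": finger opening in m; "grip_force": force on a finger pad.
Only numpy, scipy, OpenCV 4.12 (cv2) and the standard library are available. Lean on these libraries where they do the work, as an engineer would, in place of code of your own. Each camera call takes 0.05 s, during which the arm holds its last target. There are 200 camera calls.

## Working session

There is one attempt and no reset: what is moved stays moved. The work goes in short steps, Python scripts to look and compute and a tool call to move; the robot and the scene stay as the last step left them, time stands still between calls to the robot, and variables do not carry over. Pictures are saved under pics/ and viewed, at most 10 in all, crops included, and the job is handed in when it is done.

Besides the shell and the picture viewer there is one more tool, called as name(argument=value, ...), one argument or row to a line, values as JSON. play_rows: Moves the arm, as the interface text tells. Shift numbers are shares of 150 mm and turn numbers shares of 30 degrees, none past 1 either way. Its arguments: {"type":"object","properties":{"series":{"type":"array","items":{"type":"array","items":{"type":"number"}}},"fingers":{"type":"number"},"squeeze":{"type":"number"}},"required":["series"]}

```bash
mkdir -p pics; cat > h.py <<'E'
import numpy as np,cv2
from scipy.spatial.transform import Rotation as R
from bench import status,vision,job,spotter,r
np.set_printoptions(precision=4,suppress=True)
E
python3 - <<'E'
from h import *
s=status.read_state();print(s['time'],s['ee_pos'],s['eef_rot'],s['width'],r.grasp_offset)
print(R.from_quat(s['eef_rot']).as_matrix())
for c in('top','side'):
    im=vision.camera(c);cv2.imwrite(f'pics/{c}0.png',im)
    k=vision.calibration(c);print(c,{a:np.round(b,3) for a,b in k.items()})
    for n in('slicer','door','door_handle','plunger','knob_mid','tea_glass','salt_shaker'):
        try:print(n,[(np.round(d['point'],4),round(d['conf'],2)) for d in spotter.boxes_of(c,n)[:2]])
        except Exception as e:print(n,e)
E
```

```text
0.0 [0.2604 0.568  0.404 ] [ 0.2132  0.977  -0.0007 -0.0001] 0.0871756388141952 0.1635
[[-0.909   0.4167 -0.0005]
 [ 0.4167  0.909  -0.0013]
 [-0.0001 -0.0014 -1.    ]]
top {'fx': np.float64(455.106), 'fy': np.float64(455.106), 'cx': np.float64(255.636), 'cy': np.float64(182.893), 'D': array([-0.102,  0.   ,  0.   ,  0.   ,  0.   ]), 'rvec': array([ 2.124, -2.126,  0.207]), 'tvec': array([0.214, 0.548, 1.048])}
slicer [(array([0.5776, 0.1698, 0.1232]), 0.78)]
door [(array([0.5067, 0.1691, 0.1245]), 0.88)]
door_handle [(array([0.5067, 0.175 , 0.1262]), 0.83), (array([0.5736, 0.1702, 0.1225]), 0.42)]
plunger []
knob_mid []
tea_glass [(array([0.6981, 0.3941, 0.0409]), 0.86)]
salt_shaker [(array([0.3964, 0.0111, 0.0805]), 0.75)]
side {'fx': np.float64(383.226), 'fy': np.float64(383.226), 'cx': np.float64(251.981), 'cy': np.float64(193.213), 'D': array([0.025, 0.   , 0.   , 0.   , 0.   ]), 'rvec': array([ 0.093, -2.935,  1.026]), 'tvec': array([ 0.574, -0.044,  1.131])}
slicer [(array([0.581 , 0.2186, 0.119 ]), 0.94)]
door [(array([0.5192, 0.2125, 0.1248]), 0.59)]
door_handle [(array([0.5194, 0.2101, 0.1233]), 0.69)]
plunger []
knob_mid [(array([0.5803, 0.2175, 0.1192]), 0.69)]
tea_glass [(array([0.6922, 0.3849, 0.0516]), 0.68)]
salt_shaker [(array([0.4035, 0.0203, 0.0528]), 0.91)]
```

View pics/top0.png

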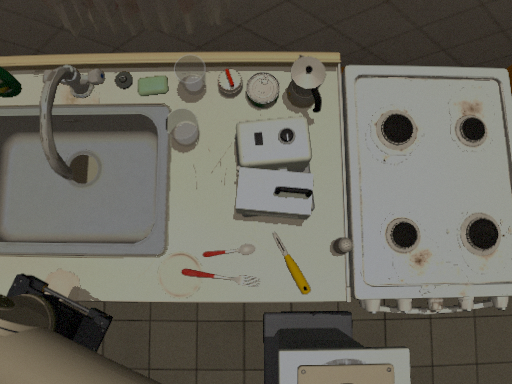

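View pics/side0.png

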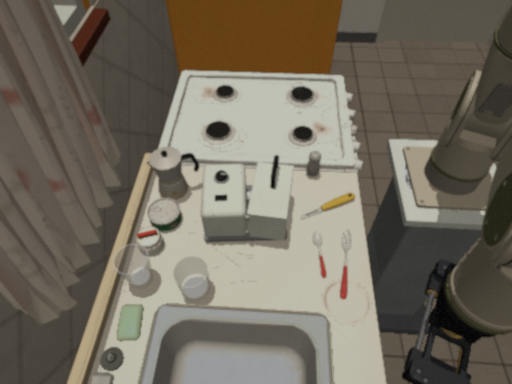

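The top view shows the housing at (273,142), the door at (275,192) with its black bar from (277,189) to (311,194), the shaker at (344,246) and the glass at (184,127). The side view agrees, with the bar from (276,157) to (274,187). I'll enlarge both to pick exact pixels.

```bash
python3 - <<'E'
import cv2,numpy as np
a=cv2.imread('pics/top0.png')[105:225,225:325];b=cv2.imread('pics/side0.png')[145:245,195:305]
a=cv2.resize(a,None,fx=4,fy=4,interpolation=3);b=cv2.resize(b,None,fx=3.6,fy=3.6,interpolation=3)
c=np.zeros((480,800,3),np.uint8);c[:480,:400]=a;c[:360,400:796]=b;cv2.imwrite('pics/crop.png',c)
E
```

```text
(no output)
```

View pics/crop.png

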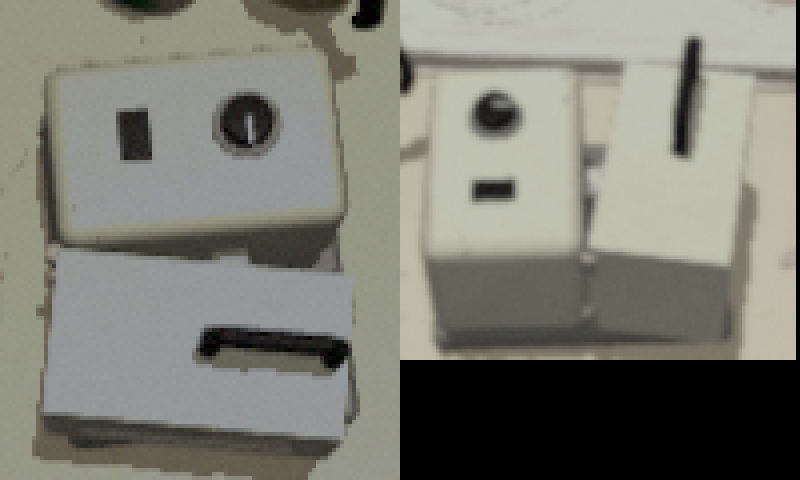

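The crop shows the housing corners (crop px) at about (48,72), (330,50), (343,215), (62,243). The door top corners are at (57,248), (353,274), (342,440), (43,415), and the bar runs (205,337)–(345,350). The side view gives the matching points. The door is slightly open already. Next I'll fit a model to these.

```bash
cat > fit.py <<'E'
from h import *
from scipy.optimize import least_squares
T=lambda p:np.array(p)/4+[225,105]
S=lambda p:(np.array(p)-[400,0])/3.6+[195,145]
obs={'top':T([(48,72),(330,50),(343,215),(62,243),(57,248),(353,274),(342,440),(43,415),(205,337),(345,350)])-.4,
'side':S([(430,258),(434,70),(578,70),(580,255),(590,248),(622,62),(755,72),(730,266),(681,152),(693,42)])-.4}
def model(p):
    x,y,a,q,hx,hy,e=p
    rot=lambda t:np.array([[np.cos(t),-np.sin(t)],[np.sin(t),np.cos(t)]])
    H=np.array([(.111,.09),(.111,-.09),(0,-.09),(0,.09)])
    D=np.array([(0,0),(0,-.17),(-.095,-.17),(-.095,0)])+[e,0]
    B=np.array([(-.05,-.09),(-.05,-.16)])
    W=lambda P:P@rot(a).T+[x,y]
    f=lambda P:W(P@rot(-q).T+[hx,hy])
    z=lambda P,h:np.c_[P,np.full(len(P),h)]
    return np.r_[z(W(H),.119),z(f(D),.124),z(f(B),.164)],W(np.array([[-.049,-.017],[hx,hy]])),f(np.array([[-.05,-.125]]))
def proj(c,P):
    k=vision.calibration(c);K=np.array([[k['fx'],0,k['cx']],[0,k['fy'],k['cy']],[0,0,1]])
    return cv2.projectPoints(P,np.array(k['rvec']),np.array(k['tvec']),K,np.array(k['D']))[0][:,0]
w=np.array([.4]*4+[.7]*4+[1.]*2)[:,None]
def res(p):
    P=model(p)[0];return np.r_[np.concatenate([((proj(c,P)-obs[c])*w).ravel() for c in obs]),(p[4:]-[0,.085,0])/[.003,.003,.003]]
s=least_squares(res,[.57,.17,.07,.15,0,.085,0],loss='soft_l1')
print(s.x,s.cost);P,Q,h=model(s.x)
print('knob,hinge',Q,'handle',h)
for c in obs:print((proj(c,P)-obs[c]).T)
E
python3 fit.py
```

```text
[ 0.5788  0.1678  0.0963  0.1825 -0.0002  0.0856  0.0005] 18.102573773814083
knob,hinge [[0.5317 0.1461]
 [0.5704 0.253 ]] handle [[0.5098 0.1327]]
[[-4.1352  1.9927  4.6071 -3.4029 -0.2737  0.4093  0.5314 -0.6873  1.5029
  -1.2229]
 [-1.142  -2.5657  2.0539  2.3902  0.337   0.1637  0.2007  0.0014  0.2297
  -0.2862]]
[[ -3.4992  -0.8199   1.0453   1.893   -1.0989   0.4366  -0.4364   0.1799
    0.0011  -0.0208]
 [  2.0358  -1.5694  -2.7323   1.4607   0.6311   0.1671   1.2079   0.4745
  -10.0104  -0.2117]]
```

```bash
python3 - <<'E'
t=open('fit.py').read()
t=t.replace("x,y,a,q,hx,hy,e=p","x,y,a,q,hx,hy,e,m=p").replace("(0,.09)])\n","(0,.09)])+m*np.array([(-1,-1),(-1,1),(1,1),(1,-1)])\n")
t=t.replace("(p[4:]-[0,.085,0])/[.003,.003,.003]","(p[4:]-[0,.085,0,0.005])/[.003,.003,.003,.01]").replace("0,.085,0],loss","0,.085,0,.005],loss")
t=t.replace("((proj(c,P)-obs[c])*w).ravel()","((proj(c,P)-obs[c])*w)[:(8 if c=='side' else 10)].ravel()")
open('fit.py','w').write(t)
E
cat >> h.py <<'E'
def to(g,ang,every=1.):
    "shift/turn (in move units) from measured pose to grasp point g, tool y at world angle ang deg, tool down"
    s=status.read_state();A=R.from_quat(s['eef_rot']).as_matrix();p=np.array(s['ee_pos'])
    a=np.radians(ang);y=np.array([np.cos(a),np.sin(a),0]);z=np.array([0,0,-1.]);x=np.cross(y,z)
    B=np.c_[x,y,z];d=A.T@(np.array(g)-z*r.grasp_offset-p)
    w=R.from_matrix(A.T@B).as_rotvec()
    return np.r_[d/.15,w/np.radians(30)]
def gp():
    s=status.read_state();A=R.from_quat(s['eef_rot']).as_matrix()
    return s['time'],np.array(s['ee_pos'])+A[:,2]*r.grasp_offset,np.degrees(np.arctan2(A[1,1],A[0,1])),s['ft_force'],s['width'],s['grip_force']
E
python3 fit.py; python3 -c "
from h import *
print(to([.51,.133,.24],-5))"
```

```text
[ 0.5784  0.1679  0.0945  0.1795 -0.0001  0.085   0.0005  0.006 ] 3.439038807244777
knob,hinge [[0.5312 0.1464]
 [0.5703 0.2525]] handle [[0.5099 0.1322]]
[[-1.3066 -0.219   1.6356 -1.06   -0.0725  0.6174  0.798  -0.4279  1.751
  -0.9732]
 [ 1.1901  0.3278 -0.0194 -0.3186  0.3928  0.1255  0.1651  0.0638  0.2171
  -0.34  ]]
[[ -0.6877   1.569   -0.9914  -0.6003  -1.0293   0.4136  -0.4664   0.2428
   -0.0029  -0.0614]
 [ -0.1481   0.035   -0.9599  -0.5018   0.476    0.0337   1.0376   0.2733
  -10.1787  -0.3691]]
[-2.7213 -1.9439  0.0084  0.0002 -0.0002  2.3458]
```

play_rows(
  series=[
    [-0.3,-0.2,0,0,0,0.28],
    [-0.55,-0.38,0,0,0,0.5],
    [-0.8,-0.56,0,0,0,0.75],
    [-1,-0.7,0,0,0,1],
    [-1,-0.7,0,0,0,1],
  ],
  fingers=1,
)

```text
time: 1.3
ee_pos: [0.3566, 0.4056, 0.4054]
eef_rot: [0.464, 0.886, 0.0, 0.001]
ft_force: [0.1, 0.2, 0.4]
width: 0.0867
grip_force: 0.0
```

```bash
python3 -c "
from h import *
print(gp());print(to([.51,.1325,.24],-5))"
```

```text
(1.3, array([0.3569, 0.4055, 0.2419]), np.float64(34.678369303801695), array([0.098 , 0.1604, 0.4015]), 0.08672156517126753, 0.0)
[-2.0788 -0.195   0.0154  0.0031  0.002   1.3226]
```

play_rows(
  series=[
    [-0.3,-0.03,0,0,0,0.28],
    [-0.55,-0.06,0,0,0,0.5],
    [-0.8,-0.08,0,0,0,0.75],
    [-1,-0.1,0,0,0,1],
    [-1,-0.1,0,0,0,1],
  ],
)

```text
time: 1.8
ee_pos: [0.4297, 0.2758, 0.4051]
eef_rot: [0.677, 0.736, 0.0, 0.001]
ft_force: [-0.3, -0.4, 0.3]
width: 0.0867
grip_force: 0.0
```

```bash
python3 -c "
from h import *
print(gp());print(to([.51,.1325,.24],-5))"
```

```text
(1.8, array([0.4299, 0.2757, 0.2416]), np.float64(4.850325541315994), array([-0.3276, -0.4442,  0.2664]), 0.08665040995468413, 0.0)
[-0.997   0.4526  0.0119  0.0023  0.0008  0.3283]
```

play_rows(
  series=[
    [-0.3,0.14,0,0,0,0.1],
    [-0.55,0.25,0,0,0,0.2],
    [-0.8,0.36,0,0,0,0.33],
    [-1,0.45,0,0,0,0.33],
    [-1,0.45,0,0,0,0.33],
  ],
)

```text
time: 2.3
ee_pos: [0.5105, 0.1328, 0.4049]
eef_rot: [0.736, 0.677, 0.0, 0.001]
ft_force: [-0.5, 0.4, -0.4]
width: 0.0867
grip_force: 0.0
```

```bash
python3 - <<'E'
from h import *
print(gp());print(to([.51,.1325,.162],-5))
s=status.read_state();im=vision.camera('wrist');k=vision.calibration('wrist')
A=np.eye(4);A[:3,:3]=R.from_quat(s['eef_rot']).as_matrix();A[:3,3]=s['ee_pos']
C=np.linalg.inv(A@np.array(k['T_tool_cam']));K=np.array([[k['fx'],0,k['cx']],[0,k['fy'],k['cy']],[0,0,1]])
P=np.array([[.5099,.1322,.17],[.5129,.167,.17],[.5069,.0974,.17]])
u=cv2.projectPoints(P,cv2.Rodrigues(C[:3,:3])[0],C[:3,3],K,np.array(k['D']))[0][:,0];print(u)
for q in u: cv2.circle(im,tuple(int(v) for v in q),3,(0,0,255),1)
cv2.imwrite('pics/w1.png',im)
E
```

```text
(2.3, array([0.5106, 0.1326, 0.2414]), np.float64(-4.741558337257324), array([-0.5132,  0.4355, -0.4018]), 0.08666849495024923, 0.0)
[-0.0015 -0.0035  0.5297  0.0023  0.002   0.0086]
[[251.5006 210.7452]
 [251.5523 161.6244]
 [251.4586 255.9096]]
```

View pics/w1.png

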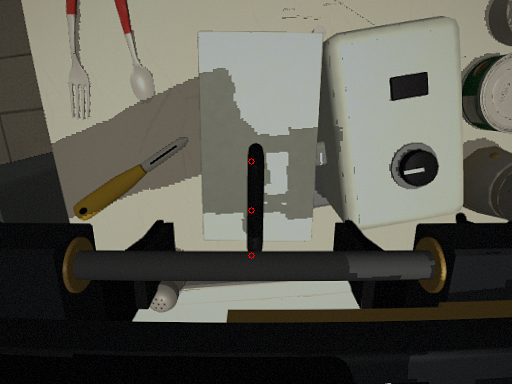

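The wrist view shows the bar along column ~256, from row 145 down. My projected points (251, 162–256) fall on it, so the fit is right. I'll descend and grip.

play_rows(
  series=[
    [0,0.015,0.2,0,0,0],
    [0,0.015,0.35,0,0,0],
    [0,0.015,0.45,0,0,0],
    [0,0.015,0.52,0,0,0],
    [0,0.015,0.52,0,0,0],
  ],
)

```text
time: 2.85
ee_pos: [0.5104, 0.1374, 0.3256]
eef_rot: [0.734, 0.68, -0.001, -0.001]
ft_force: [-0.5, 0.6, 0.9]
width: 0.0868
grip_force: 0.0
```

play_rows(
  series=[
    [0,0,0,0,0,0],
    [0,0,0,0,0,0],
    [0,0,0,0,0,0],
    [0,0,0,0,0,0],
    [0,0,0,0,0,0],
  ],
  fingers=-1,
  squeeze=20,
)

```text
time: 3.35
ee_pos: [0.5112, 0.136, 0.327]
eef_rot: [0.734, 0.679, 0.0, 0.0]
ft_force: [0.1, 0.1, 0.4]
width: 0.0551
grip_force: 0.0
```

play_rows(
  series=[
    [0,0,0,0,0,0],
    [0,0,0,0,0,0],
    [0,0,0,0,0,0],
  ],
)

```text
time: 3.65
ee_pos: [0.5111, 0.136, 0.3268]
eef_rot: [0.734, 0.679, 0.0, -0.0]
ft_force: [0.5, 0.2, 0.8]
width: 0.0307
grip_force: 0.0
```

```bash
cat > arc.py <<'E'
from h import *
t,g,a,f,w,gf=gp();print(t,g,a,f,w,gf)
# door world angle th from handle position about the hinge
H=np.array([.5703,.2525]);v=g[:2]-H
th=np.arctan2(v[1],v[0])-np.arctan2(-.125,-.05);th=(th+np.pi)%(2*np.pi)-np.pi
print('radius',np.hypot(*v),'world th',th,'door q',.0945-th,'toolyaw',np.radians(a))
A=R.from_quat(status.read_state()['eef_rot']).as_matrix()
for d in np.radians([4,8,12,16,20,24,28,32,40]):
    n=R.from_euler('z',-d).as_matrix()[:2,:2]@v+H
    s=A.T@np.r_[n-g[:2],0]
    print(np.degrees(d).round(),s[:2]/.15,(d/np.radians(30)).round(3))
E
python3 arc.py
```

```text
3.65 [0.5111 0.1361 0.1633] -4.52419828979301 [0.483  0.1991 0.785 ] 0.030710788778878107 0.0
radius 0.13062168520858453 world th -0.08970679450799546 door q 0.18420679450799546 toolyaw -0.0789621561699846
4.0 [ 0.0251 -0.0553] 0.133
8.0 [ 0.0541 -0.1088] 0.267
12.0 [ 0.0866 -0.1601] 0.4
16.0 [ 0.1227 -0.209 ] 0.533
20.0 [ 0.1621 -0.2553] 0.667
24.0 [ 0.2047 -0.2987] 0.8
28.0 [ 0.2501 -0.3391] 0.933
32.0 [ 0.2983 -0.3761] 1.067
40.0 [ 0.4018 -0.4398] 1.333
```

play_rows(
  series=[
    [0,0,0,0,0,0],
    [0,0,0,0,0,0],
    [0,0,0,0,0,0],
    [0,0,0,0,0,0],
    [0,0,0,0,0,0],
  ],
)

```text
time: 4.15
ee_pos: [0.5112, 0.1361, 0.3268]
eef_rot: [0.734, 0.679, 0.0, 0.0]
ft_force: [1.3, 0.4, -0.1]
width: 0.0113
grip_force: 19.9
```

play_rows(
  series=[
    [0.025,-0.055,0,0,0,0.13],
    [0.054,-0.109,0,0,0,0.27],
    [0.087,-0.16,0,0,0,0.4],
    [0.123,-0.21,0,0,0,0.53],
    [0.162,-0.255,0,0,0,0.67],
  ],
)

```text
time: 4.65
ee_pos: [0.475, 0.164, 0.3268]
eef_rot: [0.842, 0.539, 0.001, 0.0]
ft_force: [7.6, 4.6, -6.5]
width: 0.0115
grip_force: 19.9
```

```bash
python3 arc.py
```

```text
4.65 [0.4754 0.1642 0.1633] -24.774671650046077 [ 7.6016  4.6391 -6.4835] 0.011544971942229205 19.9340558052063
radius 0.12968081985720023 world th -0.44093734133478435 door q 0.5354373413347844 toolyaw -0.4323995913938004
4.0 [ 0.0248 -0.055 ] 0.133
8.0 [ 0.0534 -0.1081] 0.267
12.0 [ 0.0857 -0.1591] 0.4
16.0 [ 0.1214 -0.2078] 0.533
20.0 [ 0.1604 -0.2538] 0.667
24.0 [ 0.2025 -0.297 ] 0.8
28.0 [ 0.2476 -0.3372] 0.933
32.0 [ 0.2953 -0.3741] 1.067
40.0 [ 0.3979 -0.4375] 1.333
```

play_rows(
  series=[
    [0.025,-0.055,0,0,0,0.13],
    [0.054,-0.109,0,0,0,0.27],
    [0.087,-0.16,0,0,0,0.4],
    [0.123,-0.21,0,0,0,0.53],
    [0.162,-0.255,0,0,0,0.67],
  ],
)

```text
time: 5.15
ee_pos: [0.451, 0.2019, 0.3269]
eef_rot: [0.924, 0.384, 0.002, 0.0]
ft_force: [12.4, 3.4, -10.2]
width: 0.0111
grip_force: 19.9
```

play_rows(
  series=[
    [0.025,-0.055,0,0,0,0.13],
    [0.054,-0.109,0,0,0,0.27],
    [0.087,-0.16,0,0,0,0.4],
    [0.123,-0.21,0,0,0,0.53],
    [0.162,-0.255,0,0,0,0.67],
  ],
)

```text
time: 5.65
ee_pos: [0.4414, 0.2454, 0.3268]
eef_rot: [0.976, 0.216, 0.002, 0.0]
ft_force: [10.9, 0.8, -7.2]
width: 0.0111
grip_force: 20.0
```

```bash
python3 arc.py
```

```text
5.65 [0.442  0.2454 0.1633] -65.0315304545151 [10.9371  0.8232 -7.156 ] 0.011130753883581736 20.023135046940297
radius 0.12851578395998825 world th -1.1352274379446237 door q 1.2297274379446237 toolyaw -1.1350143240422532
4.0 [ 0.0241 -0.0547] 0.133
8.0 [ 0.052  -0.1076] 0.267
12.0 [ 0.0836 -0.1584] 0.4
16.0 [ 0.1186 -0.2069] 0.533
20.0 [ 0.1569 -0.2529] 0.667
24.0 [ 0.1983 -0.296 ] 0.8
28.0 [ 0.2426 -0.3362] 0.933
32.0 [ 0.2896 -0.3731] 1.067
40.0 [ 0.3907 -0.4368] 1.333
```

Another 20° takes the door to about 1.58 rad. Then I'll wait briefly and release.

play_rows(
  series=[
    [0.024,-0.055,0,0,0,0.13],
    [0.052,-0.108,0,0,0,0.27],
    [0.084,-0.158,0,0,0,0.4],
    [0.119,-0.207,0,0,0,0.53],
    [0.157,-0.253,0,0,0,0.67],
  ],
)

```text
time: 6.15
ee_pos: [0.4467, 0.2893, 0.3268]
eef_rot: [0.999, 0.042, 0.002, 0.0]
ft_force: [9.9, -1.5, -5.0]
width: 0.0112
grip_force: 20.2
```

play_rows(
  series=[
    [0,0,0,0,0,0],
    [0,0,0,0,0,0],
    [0,0,0,0,0,0],
  ],
)

```text
time: 6.45
ee_pos: [0.4467, 0.2891, 0.3268]
eef_rot: [0.999, 0.044, 0.002, 0.0]
ft_force: [9.4, -0.3, -5.6]
width: 0.0112
grip_force: 20.2
```

play_rows(
  series=[
    [0,0,0,0,0,0],
    [0,0,0,0,0,0],
    [0,0,0,0,0,0],
    [0,0,0,0,0,0],
    [0,0,0,0,0,0],
  ],
  fingers=0.3,
)

```text
time: 6.95
ee_pos: [0.4452, 0.2899, 0.3268]
eef_rot: [0.999, 0.044, -0.0, -0.0]
ft_force: [0.4, -0.2, 0.2]
width: 0.0433
grip_force: 0.0
```

play_rows(
  series=[
    [0,0,-0.15,0,0,0],
    [0,0,-0.35,0,0,0],
    [0,0,-0.55,0,0,0],
    [0,0,-0.6,0,0,0],
    [0,0,-0.6,0,0,0],
  ],
)

```text
time: 7.45
ee_pos: [0.4455, 0.2899, 0.4177]
eef_rot: [0.999, 0.044, 0.001, -0.001]
ft_force: [0.5, 0.7, -1.4]
width: 0.0563
grip_force: 0.0
```

```bash
python3 - <<'E'
from h import *
print(gp());print(to([.5312,.1464,.25],-84.6))
im=vision.camera('top');cv2.imwrite('pics/top1.png',im)
for n in('knob_mid','plunger','door','door_handle'):
    print(n,[(np.round(d['point'],4),round(d['conf'],2)) for d in spotter.boxes_of('top',n)[:2]])
cv2.imwrite('pics/top1c.png',cv2.resize(im[105:255,175:345],None,fx=4,fy=4,interpolation=3)[:600])
E
```

```text
(7.45, array([0.4458, 0.2902, 0.2542]), np.float64(-84.92335294761173), array([ 0.467 ,  0.6772, -1.4451]), 0.05634726176551757, 0.0)
[ 0.4842  1.0036  0.0275 -0.0029 -0.0032 -0.0108]
knob_mid [(array([0.532 , 0.1489, 0.1133]), 0.6)]
plunger []
door []
door_handle [(array([0.5934, 0.1582, 0.1168]), 0.22)]
```

View pics/top1c.png

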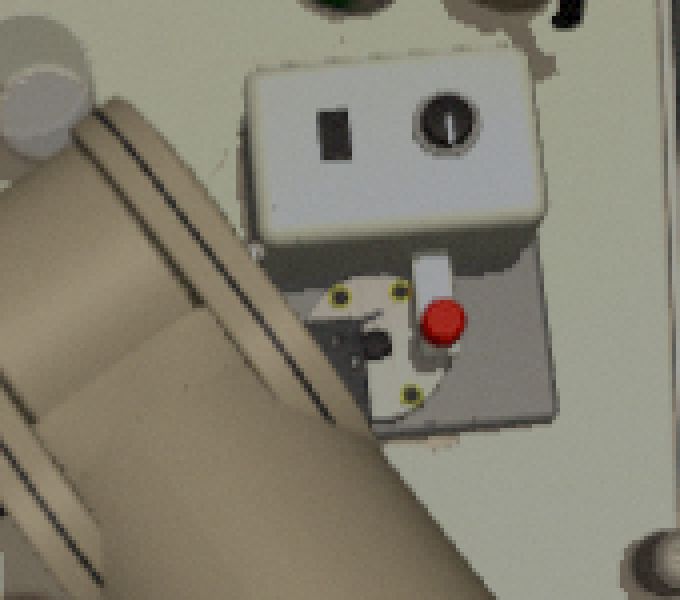

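The red knob is at crop (444,322), which is px (286,185.5), and the bay is clear. I'll move above it.

play_rows(
  series=[
    [0.12,0.25,0,0,0,0],
    [0.24,0.5,0,0,0,0],
    [0.36,0.75,0,0,0,0],
    [0.48,1,0,0,0,0],
    [0.48,1,0,0,0,0],
  ],
)

```text
time: 8.2
ee_pos: [0.5323, 0.1408, 0.4162]
eef_rot: [0.999, 0.04, 0.0, 0.001]
ft_force: [-0.0, -0.5, 0.2]
width: 0.0567
grip_force: 0.0
```

```bash
python3 - <<'E'
from h import *
k=vision.calibration('top');K=np.array([[k['fx'],0,k['cx']],[0,k['fy'],k['cy']],[0,0,1]])
u=cv2.undistortPoints(np.array([[[285.6,185.1]]]),K,np.array(k['D']))[0,0]
Rm=cv2.Rodrigues(np.array(k['rvec']))[0];c=-Rm.T@np.array(k['tvec']);d=Rm.T@np.r_[u,1]
kt=c+d*(.1135-c[2])/d[2];print('knob top',kt)
print(gp());print(to([.5315,.147,.100],-84.6))
s=status.read_state();im=vision.camera('wrist')
for n in('knob_mid','door_handle'):
    print(n,[(np.round(d['point'],4),round(d['conf'],2)) for d in spotter.boxes_of('wrist',n)[:2]])
k=vision.calibration('wrist')
A=np.eye(4);A[:3,:3]=R.from_quat(s['eef_rot']).as_matrix();A[:3,3]=s['ee_pos']
C=np.linalg.inv(A@np.array(k['T_tool_cam']));K=np.array([[k['fx'],0,k['cx']],[0,k['fy'],k['cy']],[0,0,1]])
q=cv2.projectPoints(np.array([[.5315,.147,.1135]]),cv2.Rodrigues(C[:3,:3])[0],C[:3,3],K,np.array(k['D']))[0][0,0];print(q)
cv2.circle(im,tuple(int(v) for v in q),3,(255,255,0),1)
cv2.imwrite('pics/w2.png',im)
E
```

```text
knob top [0.531  0.146  0.1135]
(8.2, array([0.5324, 0.1403, 0.2527]), np.float64(-85.42474830993032), array([-0.0225, -0.5069,  0.1857]), 0.056655320978364884, 0.0)
[-0.0023 -0.0445  1.0177  0.0052 -0.0001 -0.0275]
knob_mid [(array([0.5377, 0.146 , 0.1115]), 0.98), (array([0.5301, 0.2972, 0.1272]), 0.6)]
door_handle [(array([0.5298, 0.2975, 0.1274]), 0.96)]
[247.4193 186.3321]
```

View pics/w2.png

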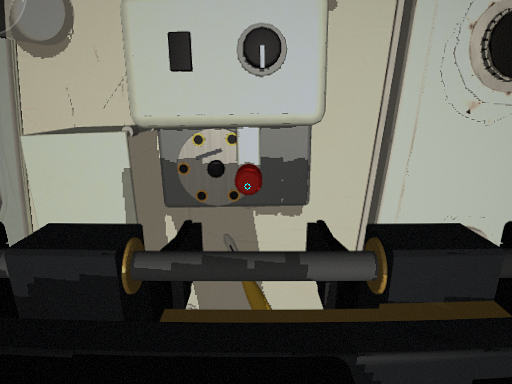

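The wrist view shows the knob at (249,180) with my projected point (247,186) on it, and the estimates agree at about (0.533, 0.146). Descending with the fingers across slicer y.

play_rows(
  series=[
    [0.005,-0.04,0.2,0,0,-0.03],
    [0.005,-0.04,0.4,0,0,-0.03],
    [0.005,-0.04,0.55,0,0,-0.03],
    [0.005,-0.04,0.65,0,0,-0.03],
    [0.005,-0.04,0.7,0,0,-0.03],
  ],
)

```text
time: 8.85
ee_pos: [0.5295, 0.1544, 0.31]
eef_rot: [0.999, 0.053, -0.001, 0.0]
ft_force: [0.2, -0.3, 0.4]
width: 0.0566
grip_force: 0.0
```

```bash
python3 -c "
from h import *
print(gp());print(to([.533,.1463,.102],-84.6))"
```

```text
(8.85, array([0.5291, 0.1543, 0.1465]), np.float64(-83.87742596757916), array([ 0.1553, -0.2858,  0.356 ]), 0.05662677453710987, 0.0)
[0.0183 0.0559 0.2964 0.0007 0.0049 0.0241]
```

play_rows(
  series=[
    [0,0,0,0,0,0],
    [0,0,0,0,0,0],
  ],
)

```text
time: 9.05
ee_pos: [0.5306, 0.1535, 0.3124]
eef_rot: [0.999, 0.053, 0.0, -0.0]
ft_force: [-0.2, 0.4, -0.3]
width: 0.0566
grip_force: 0.0
```

```bash
python3 -c "
from h import *
print(gp());print(to([.533,.1463,.102],-84.6))"
```

```text
(9.05, array([0.5307, 0.1536, 0.1489]), np.float64(-83.97533721240205), array([-0.1575,  0.3713, -0.2743]), 0.056617291324018715, 0.0)
[ 0.0107  0.0494  0.3127 -0.0009 -0.0014  0.0208]
```

play_rows(
  series=[
    [0.01,0.05,0,0,0,0.02],
    [0.01,0.05,0.1,0,0,0.02],
    [0.01,0.05,0.2,0,0,0.02],
    [0.01,0.05,0.3,0,0,0.02],
    [0.01,0.05,0.31,0,0,0.02],
  ],
)

```text
time: 9.55
ee_pos: [0.5321, 0.1453, 0.2631]
eef_rot: [0.999, 0.047, -0.002, 0.001]
ft_force: [0.4, 0.7, 0.0]
width: 0.0564
grip_force: 0.0
```

play_rows(
  series=[
    [0,0,0,0,0,0],
    [0,0,0,0,0,0],
  ],
)

```text
time: 9.75
ee_pos: [0.5331, 0.1456, 0.2657]
eef_rot: [0.999, 0.047, 0.0, -0.0]
ft_force: [0.2, 0.4, -0.4]
width: 0.0563
grip_force: 0.0
```

```bash
python3 -c "
from h import *
print(gp());print(to([.533,.1463,.102],-84.6))"
```

```text
(9.75, array([0.5332, 0.1456, 0.1022]), np.float64(-84.62569960360494), array([ 0.22  ,  0.4175, -0.414 ]), 0.05625845148072274, 0.0)
[-0.0003 -0.0048  0.0015 -0.0004 -0.0013 -0.0009]
```

Well placed. Gripping the knob.

play_rows(
  series=[
    [0,0,0,0,0,0],
    [0,0,0,0,0,0],
    [0,0,0,0,0,0],
    [0,0,0,0,0,0],
    [0,0,0,0,0,0],
  ],
  fingers=-1,
  squeeze=45,
)

```text
time: 10.25
ee_pos: [0.5329, 0.1454, 0.2653]
eef_rot: [0.999, 0.047, 0.0, 0.0]
ft_force: [-0.2, -1.0, 2.1]
width: 0.0249
grip_force: 45.2
```

play_rows(
  series=[
    [0,0,0,0,0,0],
    [0,0,0,0,0,0],
    [0,0,0,0,0,0],
  ],
)

```text
time: 10.55
ee_pos: [0.5329, 0.1454, 0.2653]
eef_rot: [0.999, 0.047, 0.0, 0.0]
ft_force: [-1.0, -1.1, 2.0]
width: 0.0247
grip_force: 45.0
```

Gripped at 25 mm. Now I'll pull up in small steps.

play_rows(
  series=[
    [0,0,-0.03,0,0,0],
    [0,0,-0.06,0,0,0],
    [0,0,-0.09,0,0,0],
    [0,0,-0.12,0,0,0],
    [0,0,-0.13,0,0,0],
  ],
)

```text
time: 11.05
ee_pos: [0.5328, 0.1454, 0.2849]
eef_rot: [0.999, 0.047, 0.0, 0.0]
ft_force: [5.0, -0.6, -12.0]
width: 0.0247
grip_force: 45.0
```

play_rows(
  series=[
    [0,0,0,0,0,0],
    [0,0,0,0,0,0],
    [0,0,0,0,0,0],
    [0,0,0,0,0,0],
  ],
)

```text
time: 11.45
ee_pos: [0.5328, 0.1454, 0.2844]
eef_rot: [0.999, 0.047, -0.0, 0.0]
ft_force: [5.7, -1.1, -12.4]
width: 0.0248
grip_force: 45.0
```

```bash
python3 - <<'E'
from h import *
print(gp())
a=vision.camera('side');b=vision.camera('wrist')
for n in('knob_mid',):
  for c in ('side','wrist','top'):
    if c=='top': vision.camera(c)
    print(c,[(np.round(d['point'],4),round(d['conf'],2)) for d in spotter.boxes_of(c,n)[:2]])
cv2.imwrite('pics/e.png',np.hstack([cv2.resize(a[120:270,170:320],(400,400),interpolation=3),cv2.resize(b[60:360,100:400],(400,400))]))
E
```

```text
(11.45, array([0.5328, 0.1454, 0.1209]), np.float64(-84.62898525308734), array([  5.6932,  -1.1331, -12.3868]), 0.024773557322731753, 44.997065775587544)
side []
wrist [(array([0.5455, 0.148 , 0.1256]), 0.84), (array([0.6003, 0.1736, 0.1206]), 0.26)]
top []
```

View pics/e.png

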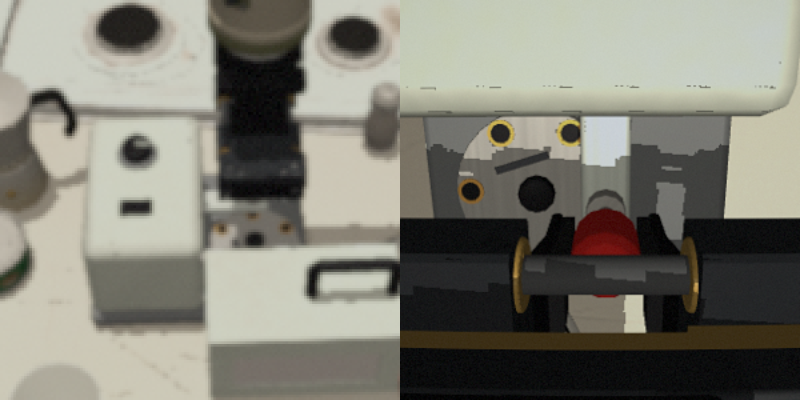

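The side view shows the door wide open, with its bar at (350,275). The wrist view shows the red knob between the pads at (605,240), raised above the sleeve. The tool rose 19 mm, the downward load is 12.4 N (the full spring pull), and the grip holds at 45 N. I'm handing in.

```bash
python3 -c "
from h import *
print(job.close_job())
print(gp())"
```

```text
the job is handed in; nothing more can be done
None
the job is handed in; nothing more can be done
```

The job is handed in, with no verdict shown: the guard door is open to about a right angle (about 1.58 rad by my estimate), the red knob is held about 19 mm up at 45 N, and the arm stayed clear of the glass and salt shaker.

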